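Pin the tow coupling

ROBOT

A 6-joint arm with a two-finger parallel gripper is mounted at the origin on a cart in front of the work surface, level with it; the furniture and walls round the work are solid. World frame = base frame: x ahead of the robot, y to its left, z up, the work surface at z = 0. Lengths are in m, angles in rad, forces in N, time in s.
With the tool pointing down it reaches from about 0.4 to 0.925 m from the base axis. Payload 12.5 kg.
Tool frame: the origin (TCP) lies at the very end of the fingers, on their centre line; the grasp point (between the pads) lies ctrl.grasp_offset behind it (ctrl.grasp_offset is the distance from the TCP to the grasp point, in m); z points along the fingers, y is the line along which they close (so a half turn about z gives the same grasp; the last joint's range is limited). The gripper opens to 95 mm and grips with 3 to 60 N. Pads are 20 mm wide; open, the fingers measure 119 mm over their backs; the gripper's body (75 mm by 180 mm) begins 59 mm behind the grasp point.
Start: joints at [-1.212, 0.491, 1.559, -0, 1.092, -0.106], TCP at [0.28, -0.559, 0.215] pointing down, gripper open.
Joint ranges: [-3.1, 3.1], [-0.84, 2.19], [0.05, 2.79], [-1.13, 4.28], [0.06, 2.93], [-2.69, 2.69]. Speed limits (rad/s): [2.22, 2.22, 2.79, 3.14, 3.14, 3.14].

INTERFACE

Orientations are given as [roll, pitch, yaw] about the fixed x, y, z axes, in that order (R = Rz(yaw) Ry(pitch) Rx(roll)).
In Python, from bench import monitor, imaging, ctrl gives the robot as it stands.
- The arm moves only by the tool servo_tool, never from a script. Its argument "deltas" is a list of rows, each a list of 3 entries, a list of its own where there are three numbers: the shift along the tool's x, y, z in mm, then the turn, a rotation vector about the tool's x, y, z in units of 5 degrees (1.0 is 5 degrees), then the opening, from 0 (shut) to 1 (fully open). In form: [[[dx, dy, dz], [wx, wy, wz], claw], ...]. A call has exactly 8 rows; each row is the pose to reach, as a shift and turn from the pose commanded when the call began, along the tool's axes at that moment; what a row does not reach only later rows make up. A row lasts 1/10 s, in which the tool goes at most 50 mm and 8.59 degrees, less where a joint would pass 70% of its speed; a pose out of reach is approached as far as the arm can. A call with a gripper value outside its range is refused whole. The fingers move at their own pace and stop on an object; "grip_force" is the grip in N (left out, the last holds). Time passes only in rows, so rows that repeat a pose let the fingers close, or fill a call up. It gives the time, the measured TCP pose, the force, the opening and the grip force at its end, in the units of the state.
- monitor.read_state(): the state, without advancing time (a new reading comes with each control period).
- imaging.grab_frame(name): name is "side" or "top" or "wrist"; returns the picture (384x512x3 uint8, red, green, blue); there is no depth.
- imaging.calibration(name): a dict with "camera_matrix" (3x3 intrinsics, pixels), "R" (3x3) and "t" (3): a world point X has camera coordinates R X + t. Camera axes: x right, y down, z forward; pixel columns grow to the right and rows downward; lengths in m; the calibration is good to about 2 mm. The wrist camera is an equidistant fisheye: a pixel r from the principal point sees the ray r / f radians off the axis. A picture is of the moment at which its call begins: read the wrist's pose just before it. calibration takes no time and is no camera call; for the wrist camera it gives the pose at the moment of the call.
- ctrl.close_job(): hands the job in; it is judged then, once.
The state is a dict: "time_s": time; "q": joint angles; "qvel": joint speeds; "joint_torque": joint torques, N m; "ee_pos": TCP position; "ee_rot": TCP orientation; "ft_force": force on the tool from outside, world axes, zero at the start; "wrist_torque": the same for the moment, N m; "finger_gap": opening from 0.0 (shut) to 1.0 (fully open); "grasp_force": force on a finger pad.
Only numpy, scipy, OpenCV 4.12 (cv2) and the standard library are available. Lean on these libraries where they do the work, as an engineer would, in place of code of your own. Each camera call takes 0.05 s, during which the arm holds its last target. There are 200 camera calls.

TASK

Pin the tow coupling on the bench: take the long hitch pin, the one that stands higher in the wooden stand, and push it straight down through the holes of the fork and the drawbar eye until its flange sits flat on the fork, holding or pressing it all the way home rather than dropping it in. Then let go of it, and leave the short pin standing in the stand.

Things in the scene. Friction and masses are not known exactly. Their poses are not given: they have to be found in the camera images.
- long_pin_grip (a point): Grip of the long pin, upright in either socket of the stand: steel shank 16 mm thick, 70 long (last 10 taper to 10 thick), steel flange 40 wide, 6 thick, then a black round grip 26 wide, 44 tall. The point is on the axis 24 mm above the flange's top, 20 below the grip's top, 30 above the flange's underside, 100 above the foot. z: axis, up; yaw does not matter. 0.16 kg; lifts straight out.
- short_pin_grip (a point): Grip of the short pin, the wrong one, in the other socket 90 mm from the long pin. Same shank thickness, flange and grip, but the shank is only 30 mm long, so it stands 40 mm lower. The point lies on its axis, 24 mm above the flange's top.
- coupling_mouth (a point): Centre of the hole in the top face (70 x 64 mm, 86 mm above the bench, its highest part) of a fixed dark steel fork; a bright drawbar's eye lies between its cheeks. z: hole axis, up; x: from drawbar to closed end. The three holes are in line, 24 mm wide, chamfered; stack 46 mm deep, base plate 78 below the point. Pin home: flange on the top face, long grip point 30 mm above this.
- pin_stand: Wooden block fixed to the bench, 70 mm (x) x 160 mm (y) x 34 mm high, origin at the centre of its underside. Two sockets, 18 mm wide and 26 mm deep, at y = -45 and y = +45 mm in its frame; the pins' feet rest 8 mm above the bench.

How it is judged:
By the outcome, as a careful person would: the job done as asked, in the order asked, and still so for the second after the job is handed in, with the robot touching nothing.
It also fails if it takes over 38 s, if anything falls off the work surface, if the arm or the gripper's body presses on something with over 40 N, if the wrist force passes 120 N, or if a joint passes its speed limit or range.

## Working session

There is one attempt and no reset: what is moved stays moved. The work goes in short steps, Python scripts to look and compute and a tool call to move; the robot and the scene stay as the last step left them, time stands still between calls to the robot, and variables do not carry over. Pictures are saved under pics/ and viewed, at most 10 in all, crops included, and the job is handed in when it is done.

Besides the shell and the picture viewer there is one more tool, called after ">>>" as a command line: name --argument value ..., lists and objects as JSON in quotes. servo_tool: Moves the arm, as the interface text tells. Its arguments: {"type":"object","properties":{"deltas":{"type":"array"},"grip_force":{"type":"number"}},"required":["deltas"]}

```bash
mkdir -p pics; python3 - <<'E'
from bench import monitor, imaging, ctrl
import cv2,numpy as np
s=monitor.read_state();print(s,ctrl.grasp_offset)
for n in("side","top","wrist"):
    c=imaging.calibration(n);print(n,c)
    np.savez(f"pics/{n}.npz",K=c["camera_matrix"],R=c["R"],t=c["t"])
    cv2.imwrite(f"pics/{n}0.png",imaging.grab_frame(n)[:,:,::-1])
E
```

```text
{'time_s': 0.0, 'q': array([-1.21159593e+00,  4.91555940e-01,  1.55945290e+00, -5.05378205e-05,
        1.09168447e+00, -1.05556072e-01]), 'qvel': array([ 1.22000207e-03, -2.52598161e-04,  2.32301450e-03, -1.20774894e-04,
       -1.07477732e-04, -4.12349251e-05]), 'joint_torque': array([-7.49904825e-05, -6.12643576e+01, -2.58180696e+01,  6.92777149e-02,
        4.81838908e-02, -9.21571291e-05]), 'ee_pos': array([ 0.28007622, -0.55846104,  0.21406281]), 'ee_rot': array([-3.14049339e+00, -7.13935912e-05,  4.64779748e-01]), 'ft_force': array([ 0.23638229, -0.86193837,  0.33395979]), 'wrist_torque': array([-0.01136171, -0.01974352,  0.0382072 ]), 'grasp_force': 0.0, 'finger_gap': 0.9982489228297302} 0.0188
side {'camera_matrix': array([[466.57141104,   0.        , 255.75944298],
       [  0.        , 466.57141104, 191.33195505],
       [  0.        ,   0.        ,   1.        ]]), 'R': array([[-0.84587994, -0.53335326,  0.00462848],
       [-0.34847189,  0.54605318, -0.76183546],
       [ 0.40380003, -0.64603423, -0.64775405]]), 't': array([0.55679841, 0.13528888, 0.88471951])}
top {'camera_matrix': array([[378.7893268 ,   0.        , 256.08583902],
       [  0.        , 378.7893268 , 194.69691857],
       [  0.        ,   0.        ,   1.        ]]), 'R': array([[ 1.64244274e-04, -9.99682957e-01, -2.51785369e-02],
       [-9.97811827e-01,  1.50091051e-03, -6.61007245e-02],
       [ 6.61175585e-02,  2.51342986e-02, -9.97495231e-01]]), 't': array([0.25957679, 0.51253592, 0.89102416])}
wrist {'camera_matrix': array([[297.31863964,   0.        , 249.84751226],
       [  0.        , 297.31863964, 188.56969367],
       [  0.        ,   0.        ,   1.        ]]), 'R': array([[ 4.47401642e-01, -8.94333093e-01, -2.99813668e-04],
       [-8.66269906e-01, -4.33445943e-01,  2.48396991e-01],
       [-2.22279602e-01, -1.10873502e-01, -9.68658271e-01]]), 't': array([-0.62416091, -0.02724905,  0.39036597])}
```

View pics/side0.png

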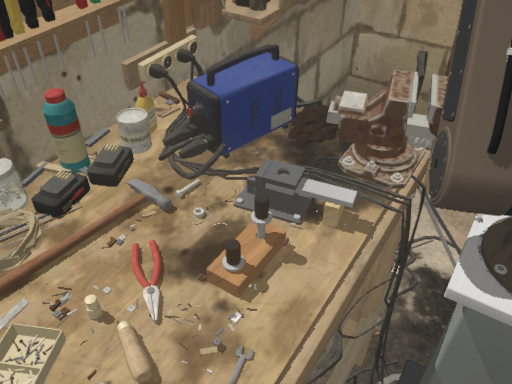

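View pics/top0.png

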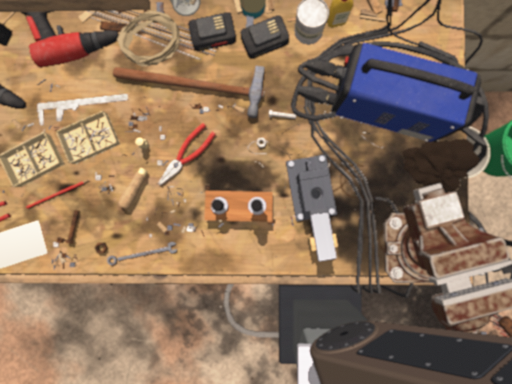

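The side view shows the taller pin at about (261,205), next to the coupling, and the short pin at (233,250). In the top view the grips are at about (258,206) for the long pin and (219,205) for the short one, and the fork is at (313,185). Next I'll zoom in on both views.

```bash
python3 - <<'E'
import cv2,numpy as np
a=cv2.imread("pics/side0.png")[150:300,195:370];b=cv2.imread("pics/top0.png")[145:265,195:345]
a=cv2.resize(a,(700,600),interpolation=cv2.INTER_CUBIC);b=cv2.resize(b,(750,600),interpolation=cv2.INTER_CUBIC)
cv2.imwrite("pics/sc.png",a);cv2.imwrite("pics/tc.png",b)
E
```

```text
(no output)
```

View pics/sc.png

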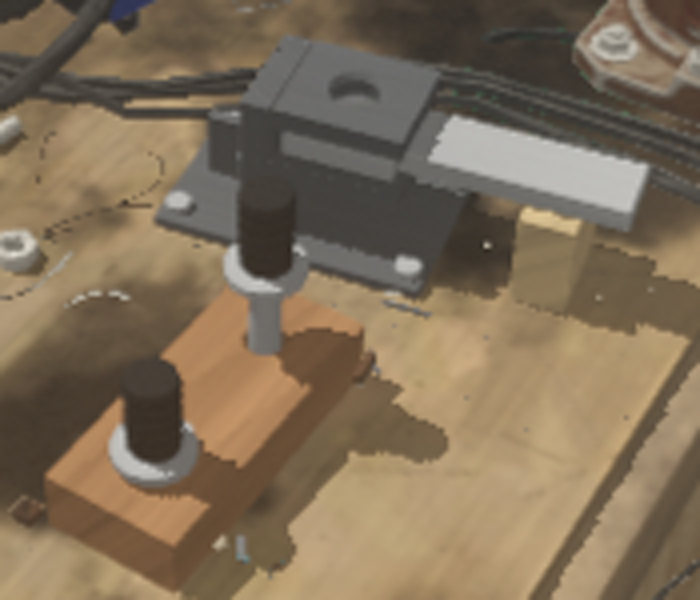

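View pics/tc.png

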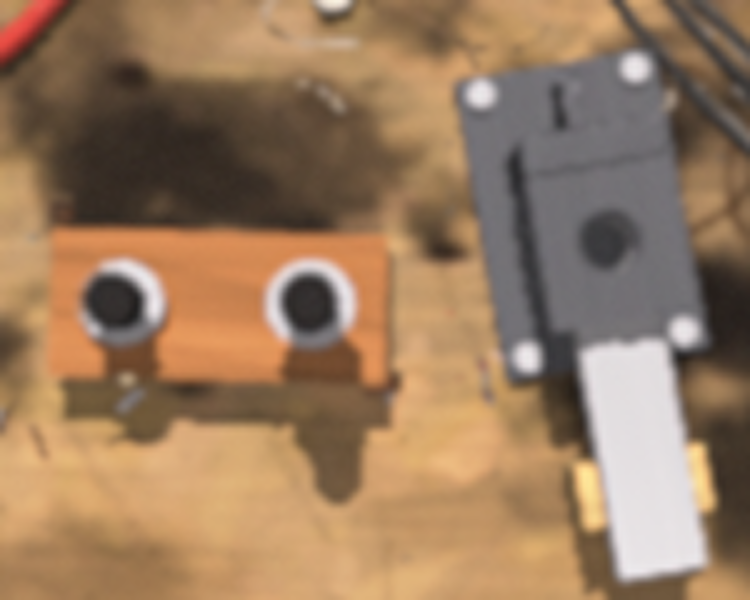

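The side crop shows the hole at about (283.6,172) and the long pin's grip top at about (261.6,196). In the top crop the hole is at about (316.5,193) and the long grip at (257,205.5). Now I'll measure with masks and cross-check the two views.

```bash
cat > h.py <<'E'
import cv2,numpy as np
def cal(n):
    d=np.load(f"pics/{n}.npz");return d["K"],d["R"],d["t"]
def ray(n,uv):
    K,R,t=cal(n);return -R.T@t,R.T@np.linalg.inv(K)@[*uv,1]
def plane(n,uv,z):
    c,d=ray(n,uv);return c+d*(z-c[2])/d[2]
def tri(a,b):
    P=[K@np.c_[R,t] for K,R,t in(cal("top"),cal("side"))]
    X=cv2.triangulatePoints(P[0],P[1],np.float64(a),np.float64(b))[:,0];return X[:3]/X[3]
def proj(n,X):
    K,R,t=cal(n);p=K@(R@X+t);return p[:2]/p[2]
def blobs(img,roi,th):
    x0,y0,x1,y1=roi;g=cv2.cvtColor(img,cv2.COLOR_BGR2GRAY)[y0:y1,x0:x1]
    n,l,s,c=cv2.connectedComponentsWithStats((g<th).astype(np.uint8))
    return [(c[i]+[x0,y0],s[i]) for i in range(1,n) if s[i][4]>20]
E
python3 - <<'E'
from h import *
np.set_printoptions(precision=4,suppress=True)
T=cv2.imread("pics/top0.png");S=cv2.imread("pics/side0.png")
for nm,im,roi,ths in(("grip",T,(250,197,268,214),(60,80)),("short",T,(210,197,230,214),(60,80)),("hole",T,(308,184,326,203),(65,75)),("holeS",S,(274,165,293,178),(55,65,75)),("gripS",S,(252,190,272,222),(50,70))):
    for th in ths:
        for c,s in blobs(im,roi,th):print(nm,th,c,s[2:],np.add(s[:2],roi[:2]))
for z in(.128,.106):print("grip",z,plane("top",(257,205.5),z))
print("gripside",plane("side",(261.6,196.4),.128),tri((257,205.5),(261.6,196.4)))
print("hole",plane("top",(316.2,192.6),.086),plane("side",(283.6,172.4),.086),tri((316.2,192.6),(283.6,172.4)))
# stand corners (z=.034) and fork direction from the drawbar
st=lambda u,v:((u+.5)/5+194.5,(v+.5)/5+144.5)
for c in((52,228),(388,236),(385,382),(50,378)):print("stand",plane("top",st(*c),.034))
d=plane("top",st(626,342),.06)-plane("top",st(662,575),.06);print("fork yaw",np.degrees(np.arctan2(d[1],d[0])))
E
```

```text
grip 60 [256.3239 205.4225] [ 9 10 71] [252 201]
grip 80 [256.4471 205.5176] [10 10 85] [252 201]
short 60 [217.589  205.1507] [10  9 73] [213 201]
short 80 [217.427  205.3596] [11 10 89] [212 201]
hole 65 [315.5217 193.087 ] [ 8  8 46] [312 190]
hole 75 [315.7917 192.4167] [ 9 10 72] [312 188]
holeS 75 [282.9375 171.625 ] [11  4 32] [278 170]
gripS 50 [262.9412 209.2857] [ 12  17 119] [257 202]
gripS 70 [262.6032 203.0905] [ 17  30 431] [255 190]
grip 0.128 [0.4827 0.2546 0.128 ]
grip 0.106 [0.4835 0.2551 0.106 ]
gripside [0.4848 0.2567 0.128 ] [0.4842 0.2554 0.1272]
hole [0.5128 0.1239 0.086 ] [0.5111 0.1276 0.086 ] [0.5132 0.1234 0.0824]
stand [0.5227 0.3805 0.034 ]
stand [0.5186 0.2207 0.034 ]
stand [0.4496 0.2223 0.034 ]
stand [0.4515 0.3808 0.034 ]
fork yaw 8.145918007233991
```

```bash
python3 - <<'E'
from h import *
np.set_printoptions(precision=3,suppress=True)
for z in(0,.1,.2,.3,.4):print(z,plane("side",(422,52),z),plane("side",(400,75),z),plane("top",(440,207),z),plane("top",(395,250),z),plane("top",(405,125),z))
print(proj("side",np.array([.28,-.559,.215])))
E
```

```text
0 [ 0.493 -0.813 -0.   ] [ 0.499 -0.603  0.   ] [ 0.483 -0.186  0.   ] [ 0.38  -0.076  0.   ] [ 0.686 -0.107  0.   ]
0.1 [ 0.444 -0.574  0.1  ] [ 0.449 -0.396  0.1  ] [ 0.48  -0.141  0.1  ] [ 0.388 -0.042  0.1  ] [ 0.661 -0.07   0.1  ]
0.2 [ 0.394 -0.336  0.2  ] [ 0.399 -0.188  0.2  ] [ 0.477 -0.095  0.2  ] [ 0.395 -0.009  0.2  ] [ 0.635 -0.033  0.2  ]
0.3 [ 0.345 -0.097  0.3  ] [0.348 0.019 0.3  ] [ 0.473 -0.05   0.3  ] [0.403 0.025 0.3  ] [0.61  0.004 0.3  ]
0.4 [0.296 0.142 0.4  ] [0.298 0.227 0.4  ] [ 0.47  -0.004  0.4  ] [0.411 0.059 0.4  ] [0.585 0.041 0.4  ]
[492.59   26.332]
```

View pics/wrist0.png

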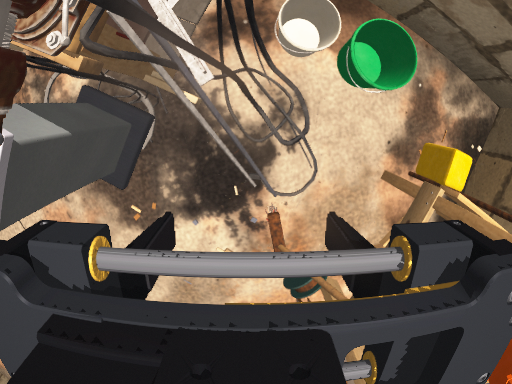

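The wrist view shows open floor below and the vise's corner at top left, around (40,40). The vise top comes out at roughly 0.2 m, so I'll go up first and then swing across.

>>> servo_tool --deltas '[[[0, 0, -50], [0, 0, 0], 1], [[0, 0, -100], [0, 0, 0], 1], [[0, 0, -150], [0, 0, 0], 1], [[0, 0, -200], [0, 0, 0], 1], [[0, 0, -250], [0, 0, 0], 1], [[40, -25, -260], [0, 0, 0], 1], [[80, -50, -260], [0, 0, 0], 1], [[120, -70, -260], [0, 0, 0], 1]]' --grip_force 30

```text
time_s: 0.95
ee_pos: [0.3564, -0.4408, 0.475]
ee_rot: [3.141, -0.0, 0.464]
ft_force: [1.2, -0.9, -0.2]
finger_gap: 0.997
grasp_force: 0.0
```

>>> servo_tool --deltas '[[[38, -28, 0], [0, 0, 0], 1], [[77, -57, 0], [0, 0, 0], 1], [[116, -86, 0], [0, 0, 0], 1], [[154, -114, 0], [0, 0, 0], 1], [[193, -143, 0], [0, 0, 0], 1], [[232, -171, 0], [0, 0, 0], 1], [[270, -200, 0], [0, 0, 0], 1], [[309, -228, 0], [0, 0, 0], 1]]'

```text
time_s: 1.75
ee_pos: [0.5304, -0.098, 0.4747]
ee_rot: [3.141, 0.0, 0.465]
ft_force: [0.5, -0.6, -0.1]
finger_gap: 0.998
grasp_force: 0.0
```

>>> servo_tool --deltas '[[[15, -42, 20], [0, 0, 0], 1], [[29, -84, 40], [0, 0, 0], 1], [[44, -126, 60], [0, 0, 0], 1], [[58, -168, 80], [0, 0, 0], 1], [[73, -211, 100], [0, 0, 0], 1], [[88, -253, 120], [0, 0, 0], 1], [[102, -295, 140], [0, 0, 0], 1], [[117, -337, 160], [0, 0, 0], 1]]'

```text
time_s: 2.55
ee_pos: [0.4829, 0.2554, 0.3138]
ee_rot: [3.141, 0.0, 0.465]
ft_force: [0.7, -0.3, -0.3]
finger_gap: 1.001
grasp_force: 0.0
```

```bash
python3 - <<'E'
from bench import monitor, imaging
import cv2,numpy as np
s=monitor.read_state();print(s["ee_pos"],s["ee_rot"],s["q"])
c=imaging.calibration("wrist");np.savez("pics/wrist1.npz",K=c["camera_matrix"],R=c["R"],t=c["t"])
cv2.imwrite("pics/wrist1.png",imaging.grab_frame("wrist")[:,:,::-1])
E
```

```text
[0.48287531 0.25539591 0.31378069] [3.14142787e+00 5.29519323e-05 4.64819514e-01] [ 3.65655393e-01  2.88980433e-01  1.61065710e+00 -1.78791992e-04
  1.24199150e+00  1.47168994e+00]
```

View pics/wrist1.png

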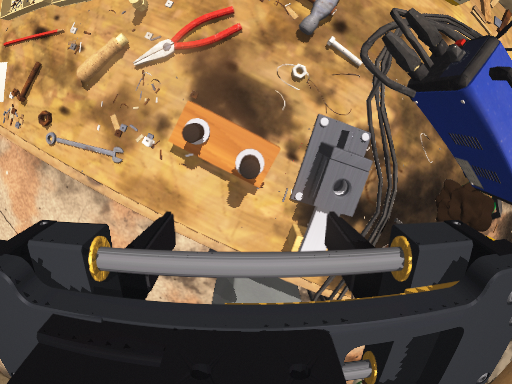

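The wrist view shows the long pin's grip at about (250,166), the short pin's at (195,132) and the hole at about (341,186). I'll cast fisheye rays through these to refine the positions.

```bash
cat >> h.py <<'E'
def wray(n,uv,z):
    K,R,t=cal(n);p=(np.array(uv)-K[:2,2])/K[0,0];th=np.hypot(*p)
    d=R.T@[*(np.sin(th)*p/th),np.cos(th)];c=-R.T@t;return c+d*(z-c[2])/d[2]
E
python3 - <<'E'
from h import *
np.set_printoptions(precision=4,suppress=True)
W=cv2.imread("pics/wrist1.png")
for nm,roi,z in(("grip",(232,145,270,183),.12),("short",(178,115,212,148),.08),("hole",(330,175,352,198),.086)):
  for th in(60,80):
    for c,s in blobs(W,roi,th):print(nm,th,c,s[2:],np.add(s[:2],roi[:2]),wray("wrist1",c,z))
a=cv2.resize(W[110:220,170:370],(800,440),interpolation=cv2.INTER_CUBIC);cv2.imwrite("pics/w1c.png",a)
E
```

```text
grip 60 [246.1135 170.0757] [ 18  23 185] [240 156] [0.4809 0.2601 0.12  ]
grip 80 [248.1278 168.2601] [ 28  28 446] [232 155] [0.4841 0.2588 0.12  ]
short 60 [195.3333 133.9926] [ 20  20 135] [184 123] [0.4881 0.342  0.08  ]
short 80 [192.8185 132.4338] [ 21  20 325] [183 123] [0.4886 0.3461 0.08  ]
hole 60 [338.1806 185.2778] [ 9 11 72] [334 180] [0.5144 0.1312 0.086 ]
hole 60 [346.8095 187.2381] [ 4 14 21] [345 180] [0.5178 0.1179 0.086 ]
hole 80 [341.3684 185.6645] [ 18  17 152] [333 179] [0.516  0.1265 0.086 ]
```

View pics/w1c.png

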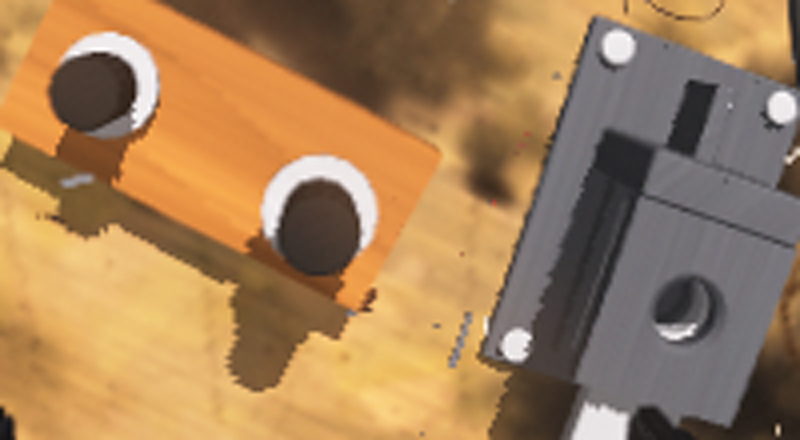

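The zoomed crop puts the flange centre at about (249.6,162.1), the grip top at about (249.4,168.6) and the hole at (341.6,186.9).

```bash
python3 - <<'E'
from h import *
np.set_printoptions(precision=4,suppress=True)
print(wray("wrist1",(249.6,162.1),.084),wray("wrist1",(249.4,168.6),.128),wray("wrist1",(341.6,186.9),.086))
for n in("top",):print(plane(n,(256.7,205.6),.084+0),plane(n,(315.9,192.5),.086))
E
```

```text
[0.4866 0.258  0.084 ] [0.4857 0.2579 0.128 ] [0.5146 0.1253 0.086 ]
[0.4841 0.2563 0.084 ] [0.513  0.1245 0.086 ]
```

>>> servo_tool --deltas '[[[1, -1, 40], [0, 0, 0], 1], [[1, -1, 80], [0, 0, 0], 1], [[1, -1, 120], [0, 0, 0], 1], [[1, -1, 160], [0, 0, 0], 1], [[1, -1, 190], [0, 0, 0], 1], [[1, -1, 210], [0, 0, 0], 1], [[1, -1, 224], [0, 0, 0], 1], [[1, -1, 224], [0, 0, 0], 1]]'

```text
time_s: 3.4
ee_pos: [0.4832, 0.2546, 0.0888]
ee_rot: [-3.141, 0.004, 0.465]
ft_force: [-0.0, -0.4, 0.1]
finger_gap: 1.003
grasp_force: 0.0
```

>>> servo_tool --deltas '[[[0, 0, 0], [0, 0, 0], 0.5], [[0, 0, 0], [0, 0, 0], 0.3], [[0, 0, 0], [0, 0, 0], 0.2], [[0, 0, 0], [0, 0, 0], 0.1], [[0, 0, 0], [0, 0, 0], 0], [[0, 0, 0], [0, 0, 0], 0], [[0, 0, 0], [0, 0, 0], 0], [[0, 0, 0], [0, 0, 0], 0]]' --grip_force 35

```text
time_s: 4.2
ee_pos: [0.4841, 0.255, 0.0906]
ee_rot: [3.141, -0.0, 0.465]
ft_force: [-1.0, 0.2, -0.1]
finger_gap: 0.383
grasp_force: 0.0
```

>>> servo_tool --deltas '[[[0, 0, 0], [0, 0, 0], 0], [[0, 0, 0], [0, 0, 0], 0], [[0, 0, 0], [0, 0, 0], 0], [[0, 0, 0], [0, 0, 0], 0], [[0, 0, 0], [0, 0, 0], 0], [[0, 0, 0], [0, 0, 0], 0], [[0, 0, 0], [0, 0, 0], 0], [[0, 0, 0], [0, 0, 0], 0]]'

```text
time_s: 5.0
ee_pos: [0.4841, 0.255, 0.0906]
ee_rot: [3.141, 0.0, 0.465]
ft_force: [-0.0, 0.1, 0.2]
finger_gap: 0.27
grasp_force: 34.9
```

>>> servo_tool --deltas '[[[0, 0, -6], [0, 0, 0], 0], [[0, 0, -14], [0, 0, 0], 0], [[0, 0, -26], [0, 0, 0], 0], [[0, 0, -45], [0, 0, 0], 0], [[0, 0, -70], [0, 0, 0], 0], [[0, 0, -95], [0, 0, 0], 0], [[0, 0, -110], [0, 0, 0], 0], [[0, 0, -110], [0, 0, 0], 0]]'

```text
time_s: 5.8
ee_pos: [0.4848, 0.2553, 0.2034]
ee_rot: [3.141, -0.005, 0.465]
ft_force: [0.0, 0.1, -1.3]
finger_gap: 0.272
grasp_force: 34.9
```

>>> servo_tool --deltas '[[[-5, 20, 0], [0, 0, 0], 0], [[-11, 44, 0], [0, 0, 0], 0], [[-18, 70, 0], [0, 0, 0], 0], [[-25, 97, 0], [0, 0, 0], 0], [[-30, 118, 0], [0, 0, 0], 0], [[-33, 128, 0], [0, 0, 0], 0], [[-34, 131, 0], [0, 0, 0], 0], [[-34, 131, 0], [0, 0, 0], 0]]'

```text
time_s: 6.6
ee_pos: [0.5122, 0.1228, 0.2004]
ee_rot: [-3.141, 0.0, 0.464]
ft_force: [-0.3, 0.6, -2.2]
finger_gap: 0.266
grasp_force: 34.9
```

```bash
python3 - <<'E'
from bench import monitor, imaging
import cv2,numpy as np
s=monitor.read_state();print(s["ee_pos"],s["ee_rot"],s["ft_force"])
a=imaging.grab_frame("side")[:,:,::-1];b=imaging.grab_frame("top")[:,:,::-1]
cv2.imwrite("pics/side2.png",a);cv2.imwrite("pics/top2.png",b)
cv2.imwrite("pics/s2c.png",cv2.resize(a[90:240,200:375],(700,600),interpolation=cv2.INTER_CUBIC))
E
```

```text
[0.51220447 0.12284336 0.20040975] [-3.14139624e+00  3.74421977e-04  4.64417489e-01] [-0.33030394  0.56358551 -2.16481605]
```

View pics/s2c.png

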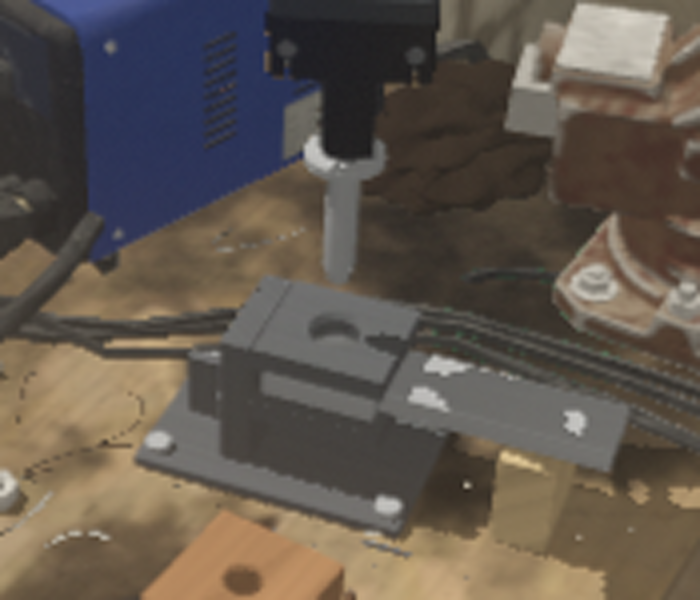

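The side crop shows the pin hanging over the hole, with its foot at about crop (338,277) and the hole at (334,330). I'll check the alignment and tilt by projection.

```bash
python3 - <<'E'
from h import *
np.set_printoptions(precision=4,suppress=True)
s=lambda u,v:((u+.5)/4+199.5,(v+.5)/4+89.5)
X=plane("side",s(338,274),.1178);print("foot",X,"drop->",proj("side",X*[1,1,0]+[0,0,.086]),"hole",s(334,329),plane("side",s(334,329),.086))
F=plane("side",s(344,154),.1938);print("flange top",F)
X2=proj("side",X+[0,0,.07]);print("vertical from foot",s(338,274),"->",X2,"crop",(X2-[199.5,89.5])*4)
E
```

```text
foot [0.5142 0.1226 0.1178] drop-> [283.443  170.6454] hole (283.125, 171.875) [0.5127 0.1266 0.086 ]
flange top [0.5107 0.1299 0.1938]
vertical from foot (284.125, 158.125) -> [285.7373 128.5256] crop [344.9492 156.1026]
```

>>> servo_tool --deltas '[[[0, -1, 12], [0, 0, 0], 0], [[0, -1, 22], [0, 0, 0], 0], [[0, -1, 30], [0, 0, 0], 0], [[0, -1, 35], [0, 0, 0], 0], [[0, -1, 40], [0, 0, 0], 0], [[0, -1, 45], [0, 0, 0], 0], [[0, -1, 50], [0, 0, 0], 0], [[0, -1, 50], [0, 0, 0], 0]]'

```text
time_s: 7.5
ee_pos: [0.5117, 0.1235, 0.15]
ee_rot: [-3.141, 0.001, 0.465]
ft_force: [-0.8, 0.0, -1.4]
finger_gap: 0.266
grasp_force: 34.9
```

>>> servo_tool --deltas '[[[0, 0, 7], [0, 0, 0], 0], [[0, 0, 14], [0, 0, 0], 0], [[0, 0, 21], [0, 0, 0], 0], [[0, 0, 28], [0, 0, 0], 0], [[0, 0, 35], [0, 0, 0], 0], [[0, 0, 40], [0, 0, 0], 0], [[0, 0, 45], [0, 0, 0], 0], [[0, 0, 45], [0, 0, 0], 0]]'

```text
time_s: 8.3
ee_pos: [0.5117, 0.1235, 0.105]
ee_rot: [-3.141, 0.001, 0.465]
ft_force: [-1.1, 0.4, -1.8]
finger_gap: 0.268
grasp_force: 34.9
```

Forces are clean with about 6 mm to go, so I'll press it home slowly.

>>> servo_tool --deltas '[[[0, 0, 2], [0, 0, 0], 0], [[0, 0, 3], [0, 0, 0], 0], [[0, 0, 4], [0, 0, 0], 0], [[0, 0, 5], [0, 0, 0], 0], [[0, 0, 6], [0, 0, 0], 0], [[0, 0, 6.5], [0, 0, 0], 0], [[0, 0, 6.5], [0, 0, 0], 0], [[0, 0, 6.5], [0, 0, 0], 0]]'

```text
time_s: 9.1
ee_pos: [0.512, 0.1236, 0.0991]
ee_rot: [3.141, -0.0, 0.465]
ft_force: [0.8, 0.1, -2.5]
finger_gap: 0.265
grasp_force: 34.9
```

>>> servo_tool --deltas '[[[0, 0, 0.5], [0, 0, 0], 0], [[0, 0, 0.5], [0, 0, 0], 0], [[0, 0, 1], [0, 0, 0], 0], [[0, 0, 1], [0, 0, 0], 0], [[0, 0, 1.5], [0, 0, 0], 0], [[0, 0, 1.5], [0, 0, 0], 0], [[0, 0, 1.5], [0, 0, 0], 0], [[0, 0, 1.5], [0, 0, 0], 0]]'

```text
time_s: 9.9
ee_pos: [0.5121, 0.1237, 0.0986]
ee_rot: [3.141, -0.001, 0.465]
ft_force: [-3.8, 0.4, 11.3]
finger_gap: 0.271
grasp_force: 35.0
```

Contact came exactly at the predicted height (TCP 0.0986), pressing about 12 N. Time to release.

>>> servo_tool --deltas '[[[0, 0, 0.5], [0, 0, 0], 0], [[0, 0, 0.5], [0, 0, 0], 0], [[0, 0, 0], [0, 0, 0], 0.3], [[0, 0, 0], [0, 0, 0], 0.4], [[0, 0, 0], [0, 0, 0], 0.6], [[0, 0, 0], [0, 0, 0], 0.7], [[0, 0, 0], [0, 0, 0], 0.8], [[0, 0, 0], [0, 0, 0], 0.8]]'

```text
time_s: 10.7
ee_pos: [0.5119, 0.1235, 0.0975]
ee_rot: [3.142, 0.0, 0.465]
ft_force: [-0.1, -1.0, 0.1]
finger_gap: 0.667
grasp_force: 0.0
```

>>> servo_tool --deltas '[[[0, 0, 0], [0, 0, 0], 0.8], [[0, 0, 0], [0, 0, 0], 0.8], [[0, 0, -10], [0, 0, 0], 0.8], [[0, 0, -30], [0, 0, 0], 0.8], [[0, 0, -60], [0, 0, 0], 0.8], [[0, 0, -100], [0, 0, 0], 0.8], [[0, 0, -140], [0, 0, 0], 0.8], [[0, 0, -140], [0, 0, 0], 0.8]]'

```text
time_s: 11.5
ee_pos: [0.5136, 0.1238, 0.2432]
ee_rot: [3.138, -0.008, 0.465]
ft_force: [0.8, 0.3, -0.1]
finger_gap: 0.802
grasp_force: 0.0
```

```bash
python3 - <<'E'
from bench import monitor, imaging
import cv2
s=monitor.read_state();print(s["time_s"],s["ee_pos"],s["ft_force"],s["finger_gap"])
a=imaging.grab_frame("side")[:,:,::-1]
cv2.imwrite("pics/s3c.png",cv2.resize(a[120:295,195:370],(600,600),interpolation=cv2.INTER_CUBIC))
E
```

```text
11.5 [0.51362694 0.12382423 0.24316984] [ 0.84410367  0.27729249 -0.14352924] 0.8020936187411725
```

View pics/s3c.png

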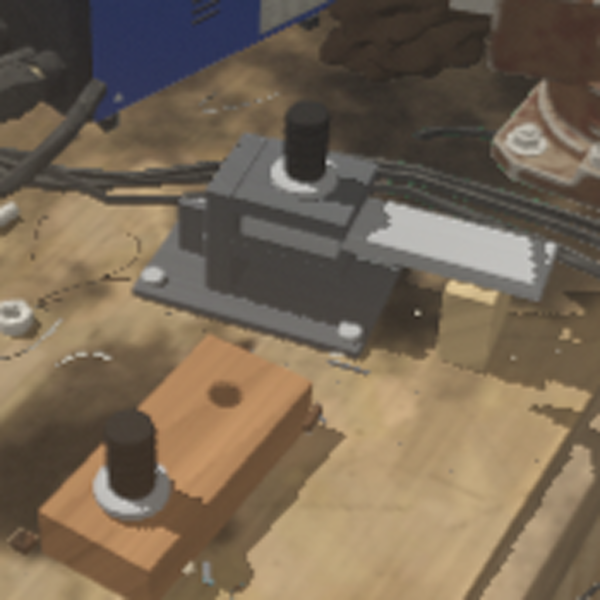

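The picture shows the long pin upright in the fork, its flange flat on the top face at about (304,178). The short pin is still in the stand at (132,480), and the gripper is clear of everything.

```bash
python3 -c "
from bench import ctrl
print(ctrl.close_job())"
```

```text
the job is handed in; nothing more can be done
None
```

The long pin is pressed home in the coupling with its flange flat on the fork and released, the short pin is still in the stand, and the job was handed in at about 11.5 s (limit 38 s).

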